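# Load a die-cast box in the drilling jig and lock the toggle clamp

### The arm

A 6-joint arm with a two-finger parallel gripper is mounted at the origin on the work surface. World frame = base frame: x ahead of the robot, y to its left, z up, the work surface at z = 0. Lengths are in m, angles in rad, forces in N, time in s.
With the tool pointing down it reaches from about 0.35 to 0.775 m from the base axis. Payload 5.5 kg.
Tool frame: the origin (TCP) lies between the finger pads; the fingertips stand 8 mm ahead of it and the grasp point (between the pads) lies 11 mm behind it; z points along the fingers, y is the line along which they close (so a half turn about z gives the same grasp; the last joint's range is limited). The gripper opens to 85 mm and grips with 20 to 120 N. Pads are 22 mm wide; open, the fingers measure 114 mm over their backs; the gripper's body (76 mm by 85 mm) begins 54 mm behind the grasp point. The pads swing forward as they close: fully open they stand 13 mm farther back than shut.
Start: joints at [-1.431, 0.313, 0.046, 1.304, 0, 1.431], TCP at [0.159, -0.553, 0.205] pointing down, gripper open.
Joint ranges: [-2.76, 2.76], [-0.86, 1.69], [-1.03, 1.26], [-2.2, 2.34], [-1.47, 1.5], [-3.14, 3.14]. Speed limits (rad/s): [2.57, 2.57, 3.14, 3.14, 3.14, 3.14].

### API

Orientations are given as a unit quaternion [w, x, y, z].
In Python, from workcell import status, vision, job gives the robot as it stands. The module is installed in compiled form; this text tells all that it offers.
- The arm moves only by the tool apply_moves, never from a script. Its argument "moves" is one flat list of numbers, 6 for each row, row after row: the shift along the world's x, y, z in units of 25 mm (1.0 is 25 mm), then the turn, a rotation vector about the world's x, y, z in rad. In form: [x, y, z, rx, ry, rz, x, y, z, rx, ry, rz, ...]. A call has 1 to 20 rows; each row is the pose to reach, as a shift and turn from the pose commanded when the call began; what a row does not reach only later rows make up. A row lasts 1/12 s, in which the tool goes at most 41.7 mm and 7.16 degrees, less where a joint would pass 70% of its speed; a pose out of reach is approached as far as the arm can. A call with a gripper value outside its range is refused whole. "claw" is the opening in per cent of the stroke, from 0 (shut) to 100 (fully open), set as the call begins (left out, the last holds). The fingers move at their own pace and stop on an object; "newtons" is the grip in N (left out, the last holds). Time passes only in rows, so rows that repeat a pose let the fingers close. It gives the time, the measured TCP pose, the force, the opening and the grip force at its end, in the units of the state.
- status.get_state(): the state, without advancing time (a new reading comes with each control period).
- vision.read_camera(name): name is "scene" or "top" or "wrist"; returns a dict with "image" (384x512x3 uint8, blue, green, red), "camera_matrix" (3x3 intrinsics, pixels), "dist_coeffs" ([k1, k2, p1, p2, k3] as OpenCV has them; the pictures are not rectified), "camera_from_world" (4x4, takes a point from world to camera coordinates). Camera axes: x right, y down, z forward; pixel columns grow to the right and rows downward; lengths in m; the calibration is good to about 2 mm. A picture is of the moment at which its call begins. There is no depth.
- job.hand_in(): hands the job in; it is judged then, once.
The state is a dict: "clock": time; "joint_pos": joint angles; "qvel": joint speeds; "tau": joint torques, N m; "tcp_pos": TCP position; "orientation": TCP orientation; "wrist_force": force on the tool from outside, world axes, zero at the start; "ft_torque": the same for the moment, N m; "finger_gap": finger opening in m; "grip_force": force on a finger pad.
Only numpy, scipy, OpenCV 4.12 (cv2) and the standard library are available. Lean on these libraries where they do the work, as an engineer would, in place of code of your own. Each camera call takes 0.05 s, during which the arm holds its last target. There are 200 camera calls.

### The job

Lay the bare die-cast aluminium box flat in the drilling jig, slide one end up to the single pin and press a long side home on the pair of pins with a firm push of about 10 N, then let go of it. Push the red clamp handle over its dead centre until it snaps onto its stop and the spindle is locked down on the box. Do not force the pins or the handle (25 N is too much), and leave everything else on the bench alone.

Things in the scene. Friction and masses are not known exactly. Their poses are not given: they have to be found in the camera images.
- jig: Drilling jig bolted to the bench: grey metal plate 220 x 170 x 12 mm carrying a vertical-handle toggle clamp and three locating pins. Origin: centre of the plate's underside; x the way the clamp arm reaches, y towards the single end pin, z up. Clamp base: x -104 to -20 mm, y within 21, up to z 51 mm; the open arm stands at x -80 to -25 mm, y within 10, up to z 135 mm; the seat is open from above.
- seat (a point): The place for the box: on the plate's top face, 12 mm above the bench, at jig x = +42, y = 0 mm; axes as the jig's. A box home against all three pins has the centre of its underside on this point and its long side along y.
- box_centre (a point): Centre (half-way up) of the die-cast box to be clamped: bare silver metal, 50 mm (x) by 100 mm (y) by 31 mm high, about 0.1 to 0.2 kg, lying flat on the bench; either end may go to the end pin.
- grip_end (a point): Centre of the round end (8 mm radius) of the clamp handle's red grip, a bar 16 mm thick and 80 mm long; z points outward along the handle. It swings in the jig's xz plane, y = 0. Open: about jig x -152, z +91 mm, the handle leaning back, 27 degrees above level. It closes through about (-133, 118), (-102, 146), (-77, 159), (-50, 166) mm, then level, past upright, to a stop found by feel.
- handle (a joint): Angle in the toggle linkage (rad): about 0 open, 1.5 when the rubber tip meets a box in the jig, 1.96 at dead centre, 2.03 on the rigid stop (5 mm further at the grip's end). Pushed at the grip's end it takes 1 to 4 N up to the box, then climbs to about 12 N and falls to nothing at dead centre, where it snaps to the stop and stays. Let go early, it springs back. Never over 25 N.
- spindle (a point): On the clamp's arm, at its far end: the middle of the underside of the spindle's black rubber tip (18 mm across) when it is not squeezed. It comes down plumb on the middle of the box; the rubber gives a millimetre or two.
- spindle_tip: The rubber tip of the spindle, 10 mm tall; origin at the middle of its underside.
- side_pins: The pair of steel locating pins that takes the box's long side, each 12 mm across and standing 16 mm above the plate, axes at jig x = +73, y = +36 and -36 mm. Origin and axes are the jig's. A finger fits between the two. More than 25 N would mark the box.
- end_pin: The single locating pin, of the same size, that takes the box's end: axis at jig x = +42, y = +56 mm. Origin and axes are the jig's. More than 25 N would mark the box.
- box: The same die-cast box; origin at the centre of its underside.
- blue_box: A finished box, blue, 38 x 92 x 27 mm with three connectors on top. Not wanted; leave it alone. It and the bare box swap places at random.
- spare_lid: Loose silver lid, 50 x 100 x 5 mm, leave alone.
- handheld: Black handheld radio lying on the bench, leave alone.
- screwdriver: Screwdriver, leave alone.
- cup: Red cup, leave alone.
- ferrite: Dark ferrite ring, 60 mm across, leave alone.
- step_drill: Brass-coloured drill bit, leave alone.
Mind the look-alikes: they are no part of the job. Of the things that look like the box, the middle-sized one is meant.

How it is judged:
On the way, in this order (a step that is already met when the one before it is completed fails the run):
1. the box's long side is pressed home on the pair of pins with more than 5 N (about 10 N is asked for) (contact force between box and side_pins above 5 N), for 0.1 s.
2. the box lies flat on the jig's plate, home against the two pins and the end pin (within 1.5 mm, square within 0.025 rad), let go of, with the clamp still open (x of box in the frame of seat between -0.0015 and 0.0015 m and y of box in the frame of seat between -0.0015 and 0.0015 m and z of box in the frame of seat below 0.0015 m and angle between the y axis of box and the y axis of seat, either way round below 0.025 rad and contact force between the fingers and box below 0.2 N and value of joint handle below 1.3 rad), for 0.2 s.
At the end, for the whole second after the job is handed in: The box lies flat in the jig within 1.5 mm of home against all three pins and square within 0.025 rad, at rest; the handle is past dead centre on its stop (joint above 1.99 rad) and the spindle's rubber tip presses on the box with more than 15 N (x of box in the frame of seat between -0.0015 and 0.0015 m and y of box in the frame of seat between -0.0015 and 0.0015 m and z of box in the frame of seat below 0.0015 m and angle between the y axis of box and the y axis of seat, either way round below 0.025 rad and value of joint handle above 1.99 rad and contact force between spindle_tip and box above 15 N and linear speed of box below 0.01 m/s); the robot touches nothing.
It fails at once if the box is pressed against a locating pin with more than 25 N (contact force between box and side_pins above 25 N or contact force between box and end_pin above 25 N).
It fails at once if the handle is pushed with more than 25 N (contact force between any of the arm, the fingers and handle above 25 N).
It fails at once if another thing on the bench is moved more than 15 mm (distance of any of blue_box, spare_lid, handheld, screwdriver, cup, ferrite, step_drill from where it was at the start of the episode above 0.015 m).
It also fails if it takes over 72 s, if anything falls off the work surface, if the arm or the gripper's body presses on something with over 40 N, if the wrist force passes 120 N, or if a joint passes its speed limit or range.

## Working session

There is one attempt and no reset: what is moved stays moved. The work goes in short steps, Python scripts to look and compute and a tool call to move; the robot and the scene stay as the last step left them, time stands still between calls to the robot, and variables do not carry over. Pictures are saved under pics/ and viewed, at most 10 in all, crops included, and the job is handed in when it is done.

Besides the shell and the picture viewer there is one more tool, called after "Call:" as name(argument=value, ...) on one line, values as JSON. apply_moves: Moves the arm, as the interface text tells. Its arguments: {"type":"object","properties":{"moves":{"type":"array","items":{"type":"number"}},"claw":{"type":"number"},"newtons":{"type":"number"}},"required":["moves"]}

```bash
mkdir -p pics
cat > h.py <<'E'
import numpy as np, cv2
from workcell import status, vision, job
def cam(n, save=None):
    r=vision.read_camera(n)
    if save: cv2.imwrite('pics/'+save,r['image'])
    return r
def ray(r,px,z):
    K=np.array(r['camera_matrix']);d=np.array(r['dist_coeffs']);T=np.array(r['camera_from_world'])
    p=cv2.undistortPoints(np.array(px,float).reshape(-1,1,2),K,d)[:,0]
    D=np.c_[p,np.ones(len(p))]@T[:3,:3]; o=-T[:3,:3].T@T[:3,3]
    return o+D*((z-o[2])/D[:,2])[:,None]
def proj(r,P):
    K=np.array(r['camera_matrix']);d=np.array(r['dist_coeffs']);T=np.array(r['camera_from_world'])
    return cv2.projectPoints(np.array(P,float).reshape(-1,1,3),cv2.Rodrigues(T[:3,:3])[0],T[:3,3],K,d)[0][:,0]
E
python3 - <<'E'
from h import *
a=cam('top','top0.png');b=cam('scene','scene0.png')
for r in(a,b):
    T=np.array(r['camera_from_world']);print((-T[:3,:3].T@T[:3,3]).round(3),T[2,:3].round(2))
print(status.get_state())
E
```

```text
[0.381 0.018 1.27 ] [ 0.15  0.01 -0.99]
[ 1.099 -0.487  1.01 ] [-0.47  0.43 -0.77]
{'clock': 0.1, 'joint_pos': array([-1.43062232e+00,  3.13923833e-01,  4.51103559e-02,  1.30357918e+00,
        1.08034463e-05,  1.43121892e+00]), 'qvel': array([-0.00065269, -0.00299349,  0.00262615, -0.0021883 ,  0.00079414,
        0.00044688]), 'tau': array([ 2.80367676e-03, -4.81727242e+01,  2.99242705e+01,  1.27965599e-02,
       -1.83213178e-04,  4.49240133e-06]), 'tcp_pos': array([ 0.15870627, -0.552166  ,  0.20410616]), 'orientation': array([-7.98165318e-04,  9.90233018e-01,  1.39419985e-01,  5.16363034e-06]), 'wrist_force': array([ 0.14187422, -0.71395221,  0.31557013]), 'ft_torque': array([0.00405815, 0.00307208, 0.00786641]), 'grip_force': 0.0, 'finger_gap': 0.0853955569539355}
```

View pics/top0.png

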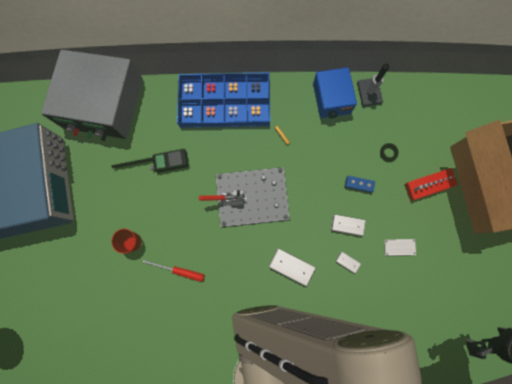

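View pics/scene0.png

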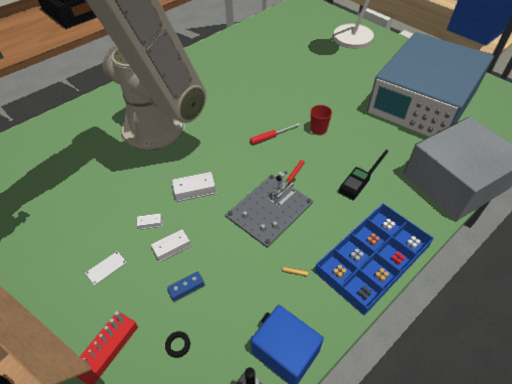

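Top view: the jig is at (252,197), with its handle to the left. Silver look-alikes are the large box (292,267), middle box (348,225), small box (348,262) and lid (400,247); the blue box is at (360,184). The middle-sized one, (348,225), fits the description, so I'll check its size and view a close crop.

Run:
```python
from h import *
r=cam('top'); im=r['image']
g=cv2.cvtColor(im,cv2.COLOR_BGR2HSV)
m=((g[...,2]>140)&(g[...,1]<60)).astype(np.uint8)
m[:, :200]=0; m[300:]=0
for c in cv2.findContours(m,0,2)[0]:
    if cv2.contourArea(c)<80: continue
    z={True:.031,False:.031}[True]
    w=ray(r,c[:,0]+0.,.031)[:,:2]
    q=cv2.minAreaRect((w*1000).astype(np.float32)); print(cv2.boundingRect(c),q)
# jig plate: dark low-sat
m=((g[...,1]<70)&(g[...,2]<130)).astype(np.uint8); k=np.zeros_like(m);k[155:240,205:300]=1
m=cv2.morphologyEx(m*k,cv2.MORPH_CLOSE,np.ones((7,7)))
m=cv2.morphologyEx(m,cv2.MORPH_OPEN,np.ones((25,25)))
c=max(cv2.findContours(m,0,2)[0],key=cv2.contourArea)
q=cv2.minAreaRect((ray(r,c[:,0]+0.,.012)[:,:2]*1000).astype(np.float32));print('jig',q)
crop=np.hstack([cv2.resize(im[195:285,310:430],(480,360),interpolation=2),cv2.resize(im[155:245,195:305],(320,360),interpolation=2)[:, :]])
cv2.imwrite('pics/crop1.png',crop)
```

```text
(336, 252, 25, 21) ((357.80169677734375, -245.75848388671875), (71.68512725830078, 37.028770446777344), 56.621639251708984)
(269, 249, 47, 36) ((346.9775390625, -71.25332641601562), (130.00634765625, 64.49502563476562), 61.960079193115234)
(384, 239, 33, 17) ((400.09771728515625, -410.4379577636719), (101.48841094970703, 49.786067962646484), 88.78927612304688)
(332, 214, 34, 21) ((473.93310546875, -251.0723876953125), (100.24556732177734, 50.0399284362793), 78.48522186279297)Traceback (most recent call last):
  File "<stdin>", line 15, in <module>
ValueError: max() iterable argument is empty
```

Run:
```python
from h import *
r=cam('top'); im=r['image']
print(ray(r,[[348,225]],.031), ray(r,[[252,197],[217,175],[281,169],[289,217],[223,227]],.012).round(3).tolist())
h=cv2.cvtColor(im,cv2.COLOR_BGR2HSV); print(h[185,225],h[210,255],h[250,240])
m=(~((h[...,0]>35)&(h[...,0]<85)&(h[...,1]>90))).astype(np.uint8); k=np.zeros_like(m);k[155:240,205:300]=1;m*=k
m=cv2.morphologyEx(m,cv2.MORPH_OPEN,np.ones((15,15)))
cs=cv2.findContours(m,0,2)[0]
if cs:
    c=max(cs,key=cv2.contourArea);print('jig',cv2.minAreaRect((ray(r,c[:,0]+0.,.012)[:,:2]*1000).astype(np.float32)))
cv2.imwrite('pics/crop1.png',np.hstack([cv2.resize(im[195:285,310:430],(480,360),interpolation=2),cv2.resize(im[155:245,195:275],(320,360),interpolation=2)]))
```

```text
[[ 0.47160277 -0.24869555  0.031     ]] [[0.566, 0.05, 0.012], [0.639, 0.161, 0.012], [0.656, -0.044, 0.012], [0.501, -0.067, 0.012], [0.472, 0.142, 0.012]]
[ 45   7 140] [ 40   6 135] [ 50  96 135]
jig ((568.0128173828125, 49.785064697265625), (178.83087158203125, 229.7228546142578), 5.143587112426758)
```

View pics/crop1.png

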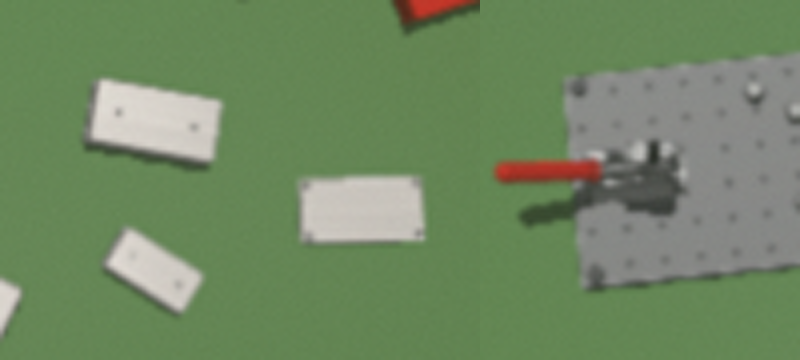

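The crop confirms the bare box at crop (155,122): 100x50 mm with a shadow at its edge; the thin lid is at (362,208). The jig measures about (0.568,0.050), with its y axis at +5.1°. Next I'll move over the jig for a close wrist view.

Run:
```python
from h import *
r=cam('wrist');T=np.array(r['camera_from_world']);s=status.get_state()
print((-T[:3,:3].T@T[:3,3]-s['tcp_pos']).round(3));print(T[:3,:3].round(3),r['camera_matrix'],r['dist_coeffs'])
```

```text
[0.068 0.019 0.169]
[[ 0.276 -0.961 -0.001]
 [-0.924 -0.265  0.275]
 [-0.264 -0.075 -0.962]] [[302.58069563   0.         257.38250612]
 [  0.         302.58069563 191.22766774]
 [  0.           0.           1.        ]] [-0.03112237  0.          0.          0.          0.        ]
```

Call:
apply_moves(moves=[0, 0, 3, 0, 0, 1.475, 0, 0, 3, 0, 0, 1.475, 6, 8, 5, 0, 0, 1.475, 6, 8, 5, 0, 0, 1.475, 10, 14, 5, 0, 0, 1.475, 10, 14, 5, 0, 0, 1.475, 10, 14, 5, 0, 0, 1.475, 13, 20, 5, 0, 0, 1.475, 13, 20, 5, 0, 0, 1.475, 13, 20, 5, 0, 0, 1.475, 13, 20, 5, 0, 0, 1.475, 13, 20, 5, 0, 0, 1.475, 13, 20, 5, 0, 0, 1.475, 13, 20, 5, 0, 0, 1.475, 13, 20, 5, 0, 0, 1.475, 13, 20, 5, 0, 0, 1.475])

```text
clock: 1.58
tcp_pos: [0.4759, -0.0644, 0.3293]
orientation: [0.0, 0.639, 0.769, 0.0]
wrist_force: [0.8, -0.6, -0.0]
finger_gap: 0.0856
grip_force: 0.0
```

Call:
apply_moves(moves=[1.4, 3.4, 0, 0, 0, 1.475, 1.4, 3.4, 0, 0, 0, 1.475, 1.4, 3.4, 0, 0, 0, 1.475, 1.4, 3.4, 0, 0, 0, 1.475, 1.4, 3.4, 0, 0, 0, 1.475, 1.4, 3.4, 0, 0, 0, 1.475, 1.4, 3.4, 0, 0, 0, 1.475, 1.4, 3.4, 0, 0, 0, 1.475, 1.4, 3.4, 0, 0, 0, 1.475, 1.4, 3.4, 0, 0, 0, 1.475, 1.4, 3.4, 0, 0, 0, 1.475, 1.4, 3.4, 0, 0, 0, 1.475, 1.4, 3.4, 0, 0, 0, 1.475, 1.4, 3.4, 0, 0, 0, 1.475, 1.4, 3.4, 0, 0, 0, 1.475])

```text
clock: 2.83
tcp_pos: [0.5103, 0.0185, 0.329]
orientation: [-0.0, -0.043, 0.999, 0.0]
wrist_force: [0.8, 0.3, 0.2]
finger_gap: 0.0854
grip_force: 0.0
```

Run:
```python
from h import *
import pickle
r=cam('wrist','w1.png');pickle.dump(r,open('w1.pkl','wb'));print(status.get_state()['tcp_pos'])
J=np.array([.568,.050]);a=np.radians(5.1);jy=np.array([np.cos(a),np.sin(a)]);jx=np.array([jy[1],-jy[0]])
for n,x,y,z in[('s+',73,36,28),('s-',73,-36,28),('e',42,56,28),('c',110,85,12),('c',110,-85,12),('c',-110,85,12),('c',-110,-85,12),('grip',-152,0,91)]:
    print(n,proj(r,np.r_[J+(x*jx+y*jy)/1000,z/1000]).round(1))
```

```text
[0.5102879  0.01851416 0.32899522]
s+ [[229.7 209.2]]
s- [[228.4 166.2]]
e [[248.7 220.5]]
c [[210.1 232.8]]
c [[205.1 133.9]]
c [[336.3 232.3]]
c [[343.6 133.5]]
grip [[383.8 199.4]]
```

View pics/w1.png

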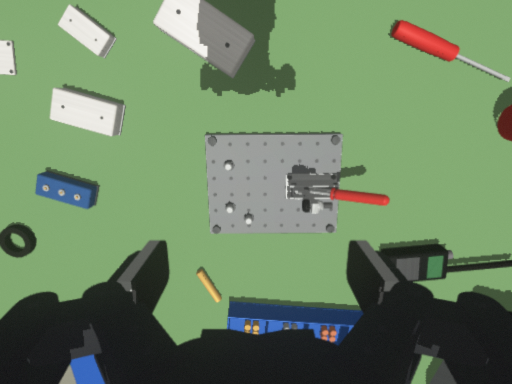

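The wrist view shows the jig, with side pins at (229,166) and (230,208), the end pin at (249,219) and the handle end at (388,200). The bare box is at (87,111). All of them match the predictions, so I'll refine both poses.

Run:
```python
from h import *
import pickle
r=pickle.load(open('w1.pkl','rb'));im=r['image'];h=cv2.cvtColor(im,cv2.COLOR_BGR2HSV)
# box top
def rect(m,z):
    c=max(cv2.findContours(m,0,cv2.CHAIN_APPROX_NONE)[0],key=cv2.contourArea)
    q=cv2.minAreaRect((ray(r,c[:,0]+0.,z)[:,:2]*1000).astype(np.float32));return q
m=((h[...,1]<60)&(h[...,2]>185)).astype(np.uint8);k=np.zeros_like(m);k[80:145,40:135]=1
print('box',rect(m*k,.031))
m=(~((h[...,0]>35)&(h[...,0]<85)&(h[...,1]>60))).astype(np.uint8);k=np.zeros_like(m);k[120:245,195:350]=1
m=cv2.morphologyEx(m*k,cv2.MORPH_OPEN,np.ones((25,25)));print('plate',rect(m,.012))
v=h[...,2].astype(float);P=[]
for u,w in[(229,165),(230,207),(249,219)]:
    p=v[w-8:w+9,u-8:u+9]; t=np.clip(p-np.median(p)-35,0,None); yy,xx=np.mgrid[w-8:w+9,u-8:u+9]
    c=[(t*xx).sum()/t.sum(),(t*yy).sum()/t.sum()];P.append(ray(r,[c],.028)[0,:2]);print(c,P[-1].round(4),(t>0).sum())
A=np.array([[73,-36],[73,36],[42,56]])/1e3
# rigid fit
P=np.array(P);a0=A-A.mean(0);p0=P-P.mean(0)
U,S,V=np.linalg.svd(a0.T@p0);R=V.T@np.diag([1,np.linalg.det(V.T@U.T)])@U.T
t=P.mean(0)-R@A.mean(0);print('jig',t,np.degrees(np.arctan2(R[1,0],R[0,0])),(A@R.T+t-P)*1e3,'seat',R@[.042,0]+t)
```

```text
box ((473.62841796875, -251.26803588867188), (98.0647964477539, 48.07439041137695), 78.6394271850586)
plate ((568.0200805664062, 49.458946228027344), (171.70054626464844, 221.7596435546875), 5.300759792327881)
[np.float64(227.71326164874552), np.float64(166.75448028673836)] [ 0.5397 -0.0269] 24
[np.float64(229.16666666666666), np.float64(209.82758620689654)] [ 0.6114 -0.0203] 21
[np.float64(248.11870503597123), np.float64(220.96762589928056)] [0.6283 0.0123] 21
jig [0.56884215 0.0490884 ] -84.7578719931886 [[-0.01560858 -0.02961492]
 [-0.08422112 -0.04317328]
 [ 0.0998297   0.07278821]] seat [0.57267947 0.00726406]
```

Call:
apply_moves(moves=[-1.45, -10.8, -6, 0, 0, 1.286, -1.45, -10.8, -6, 0, 0, 1.286, -1.45, -10.8, -6, 0, 0, 1.286, -1.45, -10.8, -6, 0, 0, 1.286, -1.45, -10.8, -6, 0, 0, 1.286, -1.45, -10.8, -6, 0, 0, 1.286, -1.45, -10.8, -6, 0, 0, 1.286, -1.45, -10.8, -6, 0, 0, 1.286, -1.45, -10.8, -6, 0, 0, 1.286, -1.45, -10.8, -6, 0, 0, 1.286, -1.45, -10.8, -6, 0, 0, 1.286, -1.45, -10.8, -6, 0, 0, 1.286, -1.45, -10.8, -8, 0, 0, 1.286, -1.45, -10.8, -9.5, 0, 0, 1.286, -1.45, -10.8, -11, 0, 0, 1.286, -1.45, -10.8, -12, 0, 0, 1.286, -1.45, -10.8, -12.6, 0, 0, 1.286, -1.45, -10.8, -12.6, 0, 0, 1.286, -1.45, -10.8, -12.6, 0, 0, 1.286])

```text
clock: 4.47
tcp_pos: [0.4737, -0.251, 0.0136]
orientation: [-0.0, -0.634, 0.774, 0.001]
wrist_force: [0.3, -0.5, 1.1]
finger_gap: 0.0856
grip_force: 0.0
```

Call:
apply_moves(moves=[0, 0, 0, 0, 0, 0, 0, 0, 0, 0, 0, 0, 0, 0, 0, 0, 0, 0, 0, 0, 0, 0, 0, 0, 0, 0, 0, 0, 0, 0, 0, 0, 0, 0, 0, 0, 0, 0, 0, 0, 0, 0, 0, 0, 0, 0, 0, 0], claw=0, newtons=30)

```text
clock: 5.13
tcp_pos: [0.4741, -0.2515, 0.0141]
orientation: [-0.0, -0.634, 0.773, 0.0]
wrist_force: [0.7, -1.3, 0.1]
finger_gap: -0.0
grip_force: 0.0
```

The gripper closed to a gap of 0, so it missed. I'll look before doing anything else.

Run:
```python
from h import *
a=cam('wrist')['image'];b=cam('scene')['image']
cv2.imwrite('pics/c2.png',np.hstack([cv2.resize(a,(400,300)),cv2.resize(b[120:320,60:320],(390,300))]))
```

```text
(no output)
```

View pics/c2.png

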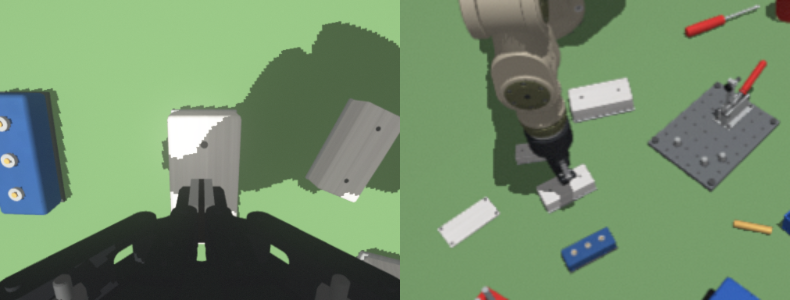

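The fingers are shut at one end of the box, so the box has moved or been squeezed along. Measuring it again.

Run:
```python
from h import *
r=cam('wrist');im=r['image'];s=status.get_state();print(s['tcp_pos'],s['finger_gap'],s['wrist_force'],s['grip_force'])
p=s['tcp_pos'];print('tcp px',proj(r,[p,p-[0,0,.008-.016],p-[0,0,.008]]).round(0).tolist())
h=cv2.cvtColor(im,cv2.COLOR_BGR2HSV)
a=np.radians(78.6);L=np.array([np.cos(a),np.sin(a)]);W=np.array([-L[1],L[0]])
print(proj(r,[np.r_[np.array([.474,-.251])+.05*i*L+.025*j*W,z] for z in(0,.031) for i,j in((1,1),(1,-1),(-1,-1),(-1,1))]).round(0).tolist())
```

```text
[ 0.47405551 -0.25146144  0.01397941] -0.00027672478337272455 [0.30758899 0.22646462 0.03687859] 0.0
tcp px [[259.0, 226.0], [259.0, 232.0], [259.0, 221.0]]
[[295.0, 286.0], [223.0, 286.0], [218.0, 141.0], [301.0, 141.0], [301.0, 316.0], [217.0, 316.0], [210.0, 148.0], [309.0, 148.0]]
```

Run:
```python
from h import *
a=cam('wrist')['image'];b=cam('scene')['image'];c=cam('top')['image']
x=cv2.resize(a[120:320,150:370],(440,400),interpolation=2);y=cv2.resize(b[190:290,120:220],(360,400),interpolation=2)
cv2.imwrite('pics/c3.png',np.hstack([x,y]))
```

```text
(no output)
```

View pics/c3.png

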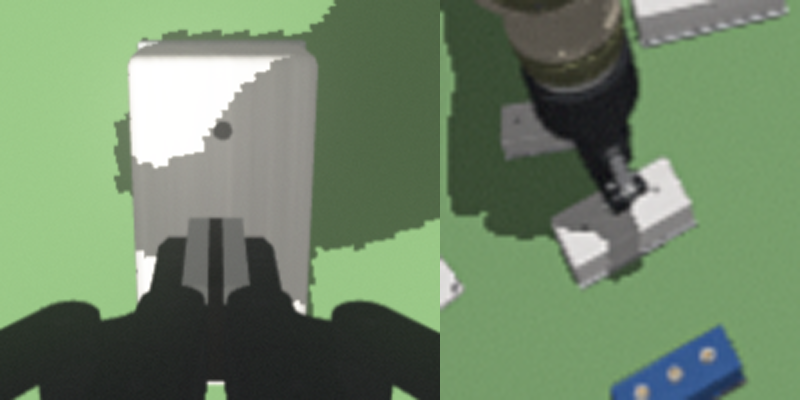

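Run:
```python
from h import *
s=status.get_state();p=s['tcp_pos'];r=cam('scene');w=cam('wrist')
for dz in(-.008,0,.011,.02,.03,.04):
    q=p+[0,0,dz];print(dz,'scene crop',((proj(r,q)[0]-[120,190])*[3.6,4]+[440,0]).round(0),'wrist crop',((proj(w,q)[0]-[150,120])*2).round(0))
print(s['joint_pos'].round(3))
```

```text
-0.008 scene crop [628. 230.] wrist crop [218. 203.]
0 scene crop [626. 224.] wrist crop [218. 213.]
0.011 scene crop [624. 216.] wrist crop [218. 228.]
0.02 scene crop [622. 209.] wrist crop [218. 241.]
0.03 scene crop [620. 202.] wrist crop [218. 258.]
0.04 scene crop [617. 194.] wrist crop [219. 278.]
[-0.637  0.376 -0.362  0.833 -0.    -2.012]
```

The views don't settle whether the fingertips are on top of the box or overlapping it, and no force shows. I'll raise the arm straight up and compare.

Call:
apply_moves(moves=[0, 0, 0.5, 0, 0, 0, 0, 0, 1, 0, 0, 0, 0, 0, 2, 0, 0, 0, 0, 0, 3, 0, 0, 0, 0, 0, 4, 0, 0, 0, 0, 0, 4, 0, 0, 0])

```text
clock: 6.03
tcp_pos: [0.4768, -0.2534, 0.1191]
orientation: [0.001, -0.634, 0.773, -0.004]
wrist_force: [0.4, -0.3, 0.4]
finger_gap: -0.0001
grip_force: 0.0
```

Run:
```python
from h import *
s=status.get_state();p=s['tcp_pos'];print(p,s['finger_gap'])
r=cam('scene');w=cam('wrist');t=cam('top')
for q in ([0,0,-.008],[0,0,0]): print(((proj(r,p+q)[0]-[100,150])*2.5).round(),proj(w,p+q).round())
x=cv2.resize(r['image'][150:310,100:260],(400,400),interpolation=2)
cv2.imwrite('pics/c4.png',np.hstack([x,cv2.resize(w['image'][84:384,100:400],(400,400))]))
def meas(r,box):
    h=cv2.cvtColor(r['image'],cv2.COLOR_BGR2HSV);m=((h[...,1]<40)&(h[...,2]>95)).astype(np.uint8)
    k=np.zeros_like(m);x,y,X,Y=box;k[y:Y,x:X]=1;m*=k
    c=max(cv2.findContours(m,0,2)[0],key=cv2.contourArea)
    print(cv2.minAreaRect((ray(r,c[:,0]+0.,.031)[:,:2]*1000).astype(np.float32)))
meas(t,(325,205,375,245));meas(w,(170,60,360,384))
```

```text
[ 0.47676566 -0.25341538  0.11912157] -0.00012243120792184824
[164. 195.] [[258. 222.]]
[162. 190.] [[258. 227.]]
((475.1192626953125, -234.05795288085938), (74.14456176757812, 50.94772720336914), 79.68634796142578)
((475.8027038574219, -238.13165283203125), (131.26634216308594, 48.66945266723633), 78.75812530517578)
```

View pics/c4.png

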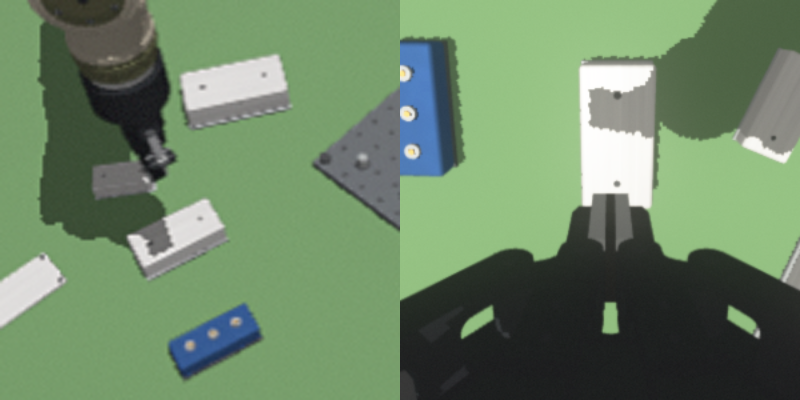

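With the fingers shut, the wrist view shows the tips at the same pixel as before. So they were hovering just above the box, and the real tips sit about 20–25 mm behind where I assumed. The box hasn't moved. I'll open up and go lower in steps, watching the force.

Call:
apply_moves(moves=[0, 0, 0, 0, 0, 0, 0, 0, 0, 0, 0, 0, 0, 0, 0, 0, 0, 0, 0, 0, 0, 0, 0, 0, 0, 0, -1, 0, 0, 0, 0, 0, -2, 0, 0, 0, 0, 0, -3, 0, 0, 0, 0, 0, -4, 0, 0, 0, 0, 0, -4.2, 0, 0, 0, 0, 0, -4.4, 0, 0, 0, 0, 0, -4.4, 0, 0, 0], claw=100)

```text
clock: 7.1
tcp_pos: [0.4738, -0.2513, 0.0036]
orientation: [-0.0, -0.634, 0.773, 0.001]
wrist_force: [0.0, 0.0, 0.3]
finger_gap: 0.0853
grip_force: 0.0
```

Call:
apply_moves(moves=[0, 0, -0.1, 0, 0, 0, 0, 0, -0.2, 0, 0, 0, 0, 0, -0.2, 0, 0, 0])

```text
clock: 7.35
tcp_pos: [0.4747, -0.2519, -0.0002]
orientation: [0.0, -0.634, 0.773, -0.001]
wrist_force: [-0.1, -0.5, -0.4]
finger_gap: 0.0856
grip_force: 0.0
```

Run:
```python
from h import *
s=status.get_state();p=s['tcp_pos'];print(s)
r=cam('scene');w=cam('wrist')
cv2.imwrite('pics/c5.png',np.hstack([cv2.resize(r['image'][190:290,120:220],(400,400),interpolation=2),cv2.resize(w['image'][84:384,100:400],(400,400))]))
```

```text
{'clock': 7.35, 'joint_pos': array([-6.37325973e-01,  3.92280747e-01, -3.78533409e-01,  7.98413944e-01,
        5.21101400e-06, -2.01155750e+00]), 'qvel': array([-1.36543521e-03, -1.15921112e-03, -1.45375274e-03,  7.75737435e-03,
       -1.37699003e-03, -8.69052142e-05]), 'tau': array([-3.33309453e-02, -4.68424988e+01,  2.44843715e+01, -1.62041271e-01,
       -1.71439387e-04,  2.11431239e-05]), 'tcp_pos': array([ 4.74720329e-01, -2.51937885e-01, -2.07250690e-04]), 'orientation': array([ 1.93748704e-04, -6.34309890e-01,  7.73078488e-01, -7.59803711e-04]), 'wrist_force': array([-0.12026085, -0.45147868, -0.40715585]), 'ft_torque': array([0.017827  , 0.07198953, 0.01627808]), 'grip_force': 0.0, 'finger_gap': 0.08559260795446316}
```

View pics/c5.png

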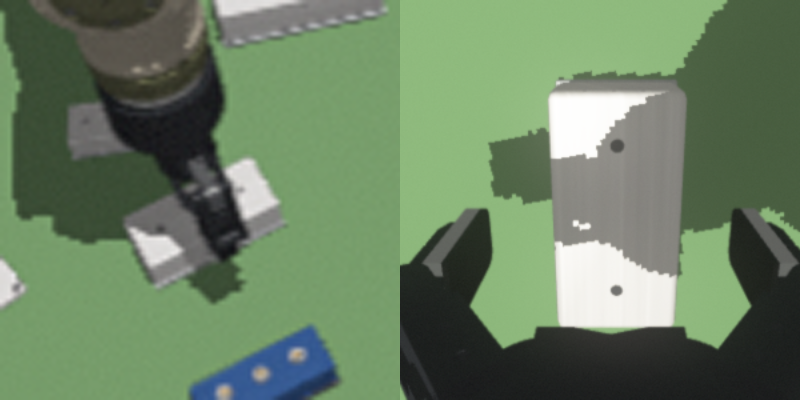

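The fingers straddle the box, with their tips still clear of the bench at TCP z=0. Continuing down.

Call:
apply_moves(moves=[0, 0, -0.15, 0, 0, 0, 0, 0, -0.3, 0, 0, 0, 0, 0, -0.3, 0, 0, 0])

```text
clock: 7.7
tcp_pos: [0.4736, -0.2512, -0.0092]
orientation: [-0.0, -0.634, 0.773, 0.001]
wrist_force: [-0.1, 0.1, 1.0]
finger_gap: 0.0855
grip_force: 0.0
```

Call:
apply_moves(moves=[0, 0, -0.1, 0, 0, 0, 0, 0, -0.2, 0, 0, 0, 0, 0, -0.2, 0, 0, 0])

```text
clock: 7.95
tcp_pos: [0.4737, -0.2512, -0.0141]
orientation: [-0.0, -0.634, 0.773, 0.001]
wrist_force: [0.3, -0.9, -0.4]
finger_gap: 0.085
grip_force: 0.0
```

Call:
apply_moves(moves=[0, 0, 0, 0, 0, 0, 0, 0, 0, 0, 0, 0, 0, 0, 0, 0, 0, 0, 0, 0, 0, 0, 0, 0, 0, 0, 0, 0, 0, 0, 0, 0, 0, 0, 0, 0, 0, 0, 0, 0, 0, 0], claw=0, newtons=30)

```text
clock: 8.53
tcp_pos: [0.4742, -0.2516, -0.0132]
orientation: [0.0, -0.634, 0.773, -0.0]
wrist_force: [-0.1, 0.3, 1.9]
finger_gap: 0.0493
grip_force: 32.8
```

Gripped, with a gap of 49 mm. Now lift and carry it over the jig seat, 4 mm short of the side pins and 6 mm short of the end pin.

Call:
apply_moves(moves=[0, 0, 1, 0, 0, 0, 0, 0, 2.5, 0, 0, 0, 0, 0, 4, 0, 0, 0, 1, 2, 4, 0, 0, -0.12, 1.5, 3.5, 4, 0, 0, -0.24, 2, 5, 4, 0, 0, -0.36, 2.5, 6.5, 4, 0, 0, -0.48, 3, 8, 4, 0, 0, -0.6, 3.4, 9, 4, 0, 0, -0.72, 3.68, 9.8, 4, 0, 0, -0.84, 3.68, 10.3, 4, 0, 0, -0.96, 3.68, 10.49, 4, 0, 0, -1.08, 3.68, 10.49, 4, 0, 0, -1.2, 3.68, 10.49, 4, 0, 0, -1.28, 3.68, 10.49, 3.5, 0, 0, -1.28, 3.68, 10.49, 2.6, 0, 0, -1.28, 3.68, 10.49, 2.6, 0, 0, -1.28, 3.68, 10.49, 2.6, 0, 0, -1.28])

```text
clock: 10.03
tcp_pos: [0.5641, 0.011, 0.0501]
orientation: [-0.002, -0.047, 0.999, 0.0]
wrist_force: [0.3, 0.3, -1.0]
finger_gap: 0.0492
grip_force: 32.3
```

Run:
```python
from h import *
s=status.get_state();p=s['tcp_pos'];print(p,s['orientation'].round(4),s['finger_gap'],s['wrist_force'])
w=cam('wrist','w6.png')
J=np.array([.5685,.0493]);a=np.radians(5.25);jy=np.array([np.cos(a),np.sin(a)]);jx=np.array([jy[1],-jy[0]])
for n,x,y,z in[('s+',73,36,28),('s-',73,-36,28),('e',42,56,28)]: print(n,proj(w,np.r_[J+(x*jx+y*jy)/1000,z/1000]).round(1))
zb=p[2]+.0135
for i,j in((-1,-1),(1,-1)):
    c=J+.038*jx-.006*jy+.025*i*jx+.05*j*jy
    print(proj(w,np.r_[c,zb+.031]).round(),proj(w,np.r_[c,zb]).round())
```

```text
[0.56412542 0.01103292 0.05008242] [-2.200e-03 -4.710e-02  9.989e-01  4.000e-04] 0.0492368013359416 [ 0.33069575  0.30558825 -0.98013608]
s+ [[208.7 269.9]]
s- [[203.9 170.6]]
e [[252.3 294.4]]
[[319. 157.]] [[307. 147.]]
[[199. 157.]] [[210. 147.]]
```

View pics/w6.png

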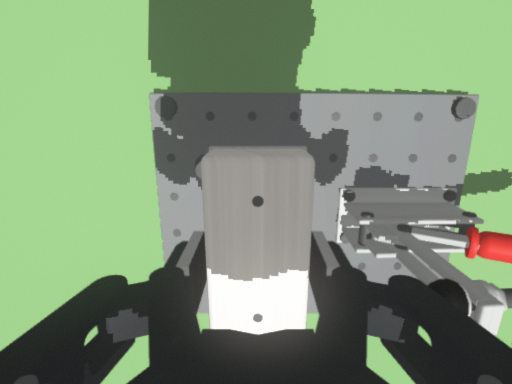

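The box hangs square over the seat. Its near corners are at (204,158) and (313,158), within 1 mm of prediction. Lowering it.

Call:
apply_moves(moves=[0, 0, -0.7, 0, 0, 0, 0, 0, -1.4, 0, 0, 0, 0, 0, -1.8, 0, 0, 0, 0, 0, -1.95, 0, 0, 0, 0, 0, -1.95, 0, 0, 0, 0, 0, -1.95, 0, 0, 0])

```text
clock: 10.58
tcp_pos: [0.5666, 0.0107, 0.0035]
orientation: [0.0, -0.047, 0.999, -0.0]
wrist_force: [-0.6, 0.1, -1.1]
finger_gap: 0.0492
grip_force: 32.3
```

Call:
apply_moves(moves=[0, 0, -0.06, 0, 0, 0, 0, 0, -0.12, 0, 0, 0, 0, 0, -0.12, 0, 0, 0, 0, 0, -0.12, 0, 0, 0])

```text
clock: 10.92
tcp_pos: [0.5663, 0.0108, 0.0001]
orientation: [0.0, -0.047, 0.999, -0.0]
wrist_force: [0.4, -0.5, -1.3]
finger_gap: 0.049
grip_force: 32.3
```

Call:
apply_moves(moves=[0, 0, -0.04, 0, 0, 0, 0, 0, -0.04, 0, 0, 0, 0, 0, -0.04, 0, 0, 0])

```text
clock: 11.17
tcp_pos: [0.5661, 0.0108, -0.0012]
orientation: [0.0, -0.047, 0.999, 0.0]
wrist_force: [0.2, -0.2, -1.7]
finger_gap: 0.0489
grip_force: 32.4
```

Call:
apply_moves(moves=[0, 0, -0.02, 0, 0, 0, 0, 0, -0.02, 0, 0, 0, 0, 0, -0.02, 0, 0, 0])

```text
clock: 11.42
tcp_pos: [0.5661, 0.0108, -0.0012]
orientation: [0.0, -0.047, 0.999, 0.0]
wrist_force: [-2.8, -0.6, 4.1]
finger_gap: 0.0492
grip_force: 33.0
```

Touching the plate. Now slide towards the end pin in small steps.

Call:
apply_moves(moves=[0.04, 0.004, 0.01, 0, 0, 0, 0.08, 0.007, 0.01, 0, 0, 0, 0.12, 0.011, 0.01, 0, 0, 0, 0.16, 0.015, 0.01, 0, 0, 0, 0.16, 0.015, 0.01, 0, 0, 0])

```text
clock: 11.83
tcp_pos: [0.5696, 0.0111, -0.0012]
orientation: [-0.0, -0.047, 0.999, -0.0]
wrist_force: [-3.1, 0.5, 6.4]
finger_gap: 0.0494
grip_force: 33.2
```

Call:
apply_moves(moves=[0.02, 0.002, 0, 0, 0, 0, 0.02, 0.002, 0, 0, 0, 0, 0.02, 0.002, 0, 0, 0, 0])

```text
clock: 12.08
tcp_pos: [0.5698, 0.0111, -0.0013]
orientation: [-0.001, -0.047, 0.999, -0.0]
wrist_force: [-3.8, -2.0, 6.6]
finger_gap: 0.0493
grip_force: 33.2
```

Call:
apply_moves(moves=[0.02, 0.002, 0, 0, 0, 0, 0.02, 0.002, 0, 0, 0, 0, 0.02, 0.002, 0, 0, 0, 0])

```text
clock: 12.33
tcp_pos: [0.5703, 0.0112, -0.0013]
orientation: [-0.001, -0.047, 0.999, -0.0]
wrist_force: [-4.7, -0.2, 6.4]
finger_gap: 0.0495
grip_force: 33.2
```

Call:
apply_moves(moves=[0.02, 0.002, 0, 0, 0, 0, 0.02, 0.002, 0, 0, 0, 0, 0.02, 0.002, 0, 0, 0, 0])

```text
clock: 12.58
tcp_pos: [0.5709, 0.0112, -0.0012]
orientation: [-0.001, -0.047, 0.999, -0.0]
wrist_force: [-4.9, -1.5, 6.1]
finger_gap: 0.0492
grip_force: 33.2
```

Call:
apply_moves(moves=[0, 0, 0.015, 0, 0, 0, 0.02, 0.002, 0.015, 0, 0, 0, 0.02, 0.002, 0.015, 0, 0, 0])

```text
clock: 12.83
tcp_pos: [0.571, 0.0112, -0.0012]
orientation: [-0.001, -0.047, 0.999, -0.0]
wrist_force: [-5.4, -0.5, 6.0]
finger_gap: 0.0493
grip_force: 33.1
```

Call:
apply_moves(moves=[0.02, 0.002, 0, 0, 0, 0, 0.02, 0.002, 0, 0, 0, 0, 0.02, 0.002, 0, 0, 0, 0])

```text
clock: 13.08
tcp_pos: [0.571, 0.0113, -0.0013]
orientation: [-0.001, -0.047, 0.999, -0.0]
wrist_force: [-6.7, -1.5, 6.5]
finger_gap: 0.0491
grip_force: 33.3
```

Call:
apply_moves(moves=[0.02, 0.002, 0, 0, 0, 0, 0.02, 0.002, 0, 0, 0, 0, 0.02, 0.002, 0, 0, 0, 0])

```text
clock: 13.33
tcp_pos: [0.571, 0.0113, -0.0012]
orientation: [-0.002, -0.047, 0.999, -0.0]
wrist_force: [-9.0, -1.7, 7.2]
finger_gap: 0.0495
grip_force: 33.4
```

The TCP has stopped at x=0.571 and the force is rising, so the end pin is reached. Now open to about 57 mm and push towards the side pins with the clamp-side finger only.

Call:
apply_moves(moves=[0, 0, 0, 0, 0, 0, 0, 0, 0, 0, 0, 0, 0, 0, 0, 0, 0, 0, 0, 0, 0, 0, 0, 0], claw=67)

```text
clock: 13.67
tcp_pos: [0.5738, 0.0114, -0.0011]
orientation: [0.001, -0.047, 0.999, 0.0]
wrist_force: [0.3, 0.3, 0.0]
finger_gap: 0.0572
grip_force: 0.0
```

Call:
apply_moves(moves=[0.004, -0.04, 0, 0, 0, 0, 0.007, -0.08, 0, 0, 0, 0, 0.011, -0.12, 0, 0, 0, 0, 0.011, -0.12, 0, 0, 0, 0])

```text
clock: 14.0
tcp_pos: [0.5735, 0.0082, -0.0011]
orientation: [0.0, -0.047, 0.999, -0.0]
wrist_force: [-0.1, 0.1, 0.1]
finger_gap: 0.0571
grip_force: 0.0
```

Call:
apply_moves(moves=[0.004, -0.04, 0, 0, 0, 0, 0.007, -0.08, 0, 0, 0, 0, 0.011, -0.12, 0, 0, 0, 0, 0.011, -0.12, 0, 0, 0, 0])

```text
clock: 14.33
tcp_pos: [0.5736, 0.0053, -0.0011]
orientation: [0.0, -0.047, 0.999, 0.0]
wrist_force: [0.3, 0.7, -0.3]
finger_gap: 0.0574
grip_force: 0.3
```

Call:
apply_moves(moves=[0.002, -0.02, 0, 0, 0, 0, 0.004, -0.04, 0, 0, 0, 0, 0.004, -0.04, 0, 0, 0, 0])

```text
clock: 14.58
tcp_pos: [0.5737, 0.0044, -0.0011]
orientation: [-0.0, -0.047, 0.999, 0.0]
wrist_force: [-0.3, 0.3, 0.0]
finger_gap: 0.0572
grip_force: 0.4
```

Call:
apply_moves(moves=[0.002, -0.02, 0, 0, 0, 0, 0.004, -0.04, 0, 0, 0, 0, 0.004, -0.04, 0, 0, 0, 0])

```text
clock: 14.83
tcp_pos: [0.5738, 0.0042, -0.001]
orientation: [0.0, -0.047, 0.999, 0.001]
wrist_force: [-0.8, 5.0, 1.2]
finger_gap: 0.0571
grip_force: 2.5
```

Call:
apply_moves(moves=[0.001, -0.015, 0, 0, 0, 0, 0.003, -0.03, 0, 0, 0, 0, 0.003, -0.03, 0, 0, 0, 0])

```text
clock: 15.08
tcp_pos: [0.5738, 0.0042, -0.001]
orientation: [0.0, -0.048, 0.999, 0.001]
wrist_force: [-0.7, 7.4, 1.7]
finger_gap: 0.0575
grip_force: 3.6
```

Call:
apply_moves(moves=[0.001, -0.015, 0, 0, 0, 0, 0.003, -0.03, 0, 0, 0, 0, 0.003, -0.03, 0, 0, 0, 0, 0.003, -0.03, 0, 0, 0, 0])

```text
clock: 15.42
tcp_pos: [0.5738, 0.0042, -0.001]
orientation: [0.0, -0.048, 0.999, 0.002]
wrist_force: [-0.7, 9.2, 2.3]
finger_gap: 0.0573
grip_force: 4.6
```

About 9 N on the side pins. Back off to the middle, hold, then lift clear and check the seat.

Call:
apply_moves(moves=[-0.008, 0.08, 0, 0, 0, 0, -0.016, 0.16, 0, 0, 0, 0, -0.022, 0.235, 0, 0, 0, 0, -0.022, 0.235, 0, 0, 0, 0, -0.022, 0.235, 0, 0, 0, 0])

```text
clock: 15.83
tcp_pos: [0.5735, 0.0074, -0.0011]
orientation: [0.0, -0.047, 0.999, -0.0]
wrist_force: [0.6, 0.1, -0.9]
finger_gap: 0.0569
grip_force: 0.0
```

Call:
apply_moves(moves=[0, 0, 0.4, 0, 0, 0, 0, 0, 0.8, 0, 0, 0, 0, 0, 1.5, 0, 0, 0, 0, 0, 3, 0, 0, 0, -0.4, 0, 4.5, 0, 0, 0, -1, 0, 6, 0, 0, 0, -2, 0, 6, 0, 0, 0, -2.5, 0, 6, 0, 0, 0, -2.5, 0, 6, 0, 0, 0, -2.5, 0, 6, 0, 0, 0])

```text
clock: 16.67
tcp_pos: [0.5112, 0.0076, 0.1504]
orientation: [0.001, -0.047, 0.999, -0.0]
wrist_force: [0.0, -0.6, 0.7]
finger_gap: 0.0572
grip_force: 0.0
```

Run:
```python
from h import *
s=status.get_state();print(s['tcp_pos'])
w=cam('wrist')
J=np.array([.5685,.0493]);a=np.radians(5.25);jy=np.array([np.cos(a),np.sin(a)]);jx=np.array([jy[1],-jy[0]])
for n,x,y,z in[('s+',73,36,28),('s-',73,-36,28),('e',42,56,28),('grip',-152,0,91)]: print(n,proj(w,np.r_[J+(x*jx+y*jy)/1000,z/1000]).round(1))
im=w['image'];h=cv2.cvtColor(im,cv2.COLOR_BGR2HSV)
c=proj(w,np.r_[J+.042*jx,.043])[0].astype(int);print('c',c,h[c[1],c[0]])
x0,y0=c-[100,100];x0=max(x0,0);y0=max(y0,0)
cv2.imwrite('pics/w7.png',cv2.resize(im[y0:y0+200,x0:x0+200],(600,600),interpolation=2));print(x0,y0)
```

```text
[0.51118959 0.00761702 0.15041155]
s+ [[224.  264.2]]
s- [[221.9 200.8]]
e [[252.7 280.5]]
grip [[477.  263.6]]
c [252 239] [ 15   2 254]
152 139
```

View pics/w7.png

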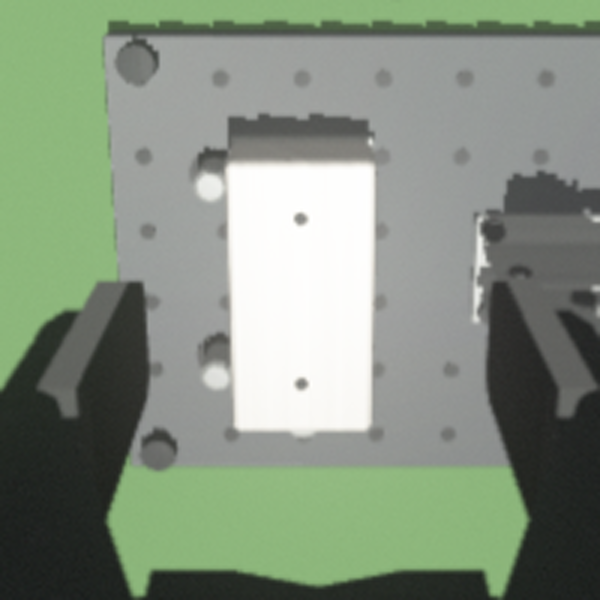

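The box is seated against both side pins (crop (210,185) and (216,375)), with the end pin peeking out below its end at (303,433). Checking the numbers.

Run:
```python
from h import *
w=cam('wrist');im=w['image'];h=cv2.cvtColor(im,cv2.COLOR_BGR2HSV)
J=np.array([.5685,.0493]);a=np.radians(5.25);jy=np.array([np.cos(a),np.sin(a)]);jx=np.array([jy[1],-jy[0]])
def jig(px,z):
    d=ray(w,px,z)[:,:2]-J;return np.c_[d@jx,d@jy]*1e3
m=(h[...,2]>232).astype(np.uint8);k=np.zeros_like(m);k[180:290,224:282]=1;m*=k
m=cv2.morphologyEx(m,cv2.MORPH_OPEN,np.ones((9,9)))
c=max(cv2.findContours(m,0,cv2.CHAIN_APPROX_NONE)[0],key=cv2.contourArea)
q=cv2.minAreaRect(jig(c[:,0]+0.,.043).astype(np.float32));print('box in jig',q)
g=255-im.min(2).astype(float)
for u,v in((252,212),(252,267)):
    p=g[v-5:v+6,u-5:u+6];t=np.clip(p-60,0,None);yy,xx=np.mgrid[v-5:v+6,u-5:u+6];print('hole',jig([[(t*xx).sum()/t.sum(),(t*yy).sum()/t.sum()]],.043))
for u,v in((222,201),(224,264)):
    mm=(h[v-6:v+7,u-6:u+5,2]>200);mm=mm.astype(np.uint8);n,l,st,ce=cv2.connectedComponentsWithStats(mm);i=1+np.argmax(st[1:,4]);print('pin',jig([ce[i]+[u-6,v-6]],.028),st[i,4])
```

```text
box in jig ((42.384124755859375, -0.16537094116210938), (46.01648712158203, 94.92186737060547), 0.6650246381759644)
hole [[ 42.51754439 -30.08893763]]
hole [[42.35112774 30.0467568 ]]
pin [[ 73.21826675 -35.77805788]] 64
pin [[73.38351677 36.00840383]] 46
```

The box is home, within about 0.4 mm. Now the clamp handle: working out its circle.

Run:
```python
from h import *
from scipy.optimize import least_squares
P=np.array([[-152,91],[-133,118],[-102,146],[-77,159],[-50,166.]])
s=least_squares(lambda q:np.hypot(P[:,0]-q[0],P[:,1]-q[1])-q[2],[-40,40,120]);print(s.x,s.fun.round(2))
d=P-s.x[:2];print(np.degrees(np.arctan2(d[:,1],-d[:,0])).round(1))
w=cam('wrist');im=w['image'];h=cv2.cvtColor(im,cv2.COLOR_BGR2HSV)
J=np.array([.5685,.0493]);a=np.radians(5.25);jy=np.array([np.cos(a),np.sin(a)]);jx=np.array([jy[1],-jy[0]])
# grip end check: red mask in top image
t=cam('top');h=cv2.cvtColor(t['image'],cv2.COLOR_BGR2HSV);m=(((h[...,0]<10)|(h[...,0]>170))&(h[...,1]>140)).astype(np.uint8);m[:,:190]=0;m[:,260:]=0;m[:170]=0;m[220:]=0
ys,xs=np.nonzero(m);i=xs.argmin();e=ray(t,[[xs.min()+.0,ys[xs<=xs.min()+2].mean()]],.093)[0];print('end px',xs.min(),e,(e[:2]-J)@jx,(e[:2]-J)@jy)
print(status.get_state()['tcp_pos'])
```

```text
[-24.81733699  25.86096079 142.63502079] [ 0.26 -0.53  0.16  0.37 -0.25]
[27.1 40.4 57.3 68.6 79.8]
end px 199 [0.55485884 0.20578061 0.093     ] -0.15707234661484948 0.0007342929607642839
[0.51165382 0.00767663 0.14874988]
```

```bash
cat > k.py <<'E'
from h import *
J=np.array([.5685,.0493]);a=np.radians(5.25);jy=np.array([np.cos(a),np.sin(a)]);jx=np.array([jy[1],-jy[0]])
def tcp(th,off=0,d=32,h=14.5):
    phi=np.radians(max(0,(90-th)*45/63));t=np.radians(th)
    C=np.array([-24.8-142.6*np.cos(t),25.9+142.6*np.sin(t)])
    n=np.array([np.cos(phi),np.sin(phi)]);tz=np.array([np.sin(phi),-np.cos(phi)])
    p=C-n*(8+h+off)+d*tz
    return np.r_[J+p[0]/1e3*jx,p[1]/1e3],phi
E
python3 - <<'E'
from k import *
p0=status.get_state()['tcp_pos']
A,f=tcp(27,25);print('A',A.round(4),((A-p0)/.025).round(2),(-f*jy).round(3))
b,f0=tcp(27)
print('contact-A',((b-A)/.025).round(3))
for th in range(27,106,4):
    q,f=tcp(th);print(th,((q-b)/.025).round(3),((f0-f)*jy).round(3), q.round(4))
E
```

```text
A [0.5536 0.2114 0.0344] [ 1.68  8.15 -4.57] [-0.782 -0.072]
contact-A [ 0.065 -0.704  0.707]
27 [0. 0. 0.] [0. 0.] [0.5552 0.1938 0.0521]
31 [ 0.011 -0.115  0.337] [0.05  0.005] [0.5555 0.1909 0.0605]
35 [ 0.023 -0.254  0.663] [0.099 0.009] [0.5558 0.1875 0.0687]
39 [ 0.038 -0.415  0.977] [0.149 0.014] [0.5562 0.1835 0.0765]
43 [ 0.055 -0.597  1.278] [0.199 0.018] [0.5566 0.1789 0.084 ]
47 [ 0.074 -0.8    1.563] [0.248 0.023] [0.5571 0.1738 0.0912]
51 [ 0.094 -1.022  1.833] [0.298 0.027] [0.5576 0.1683 0.0979]
55 [ 0.116 -1.262  2.084] [0.348 0.032] [0.5581 0.1623 0.1042]
59 [ 0.14  -1.518  2.316] [0.397 0.037] [0.5587 0.1559 0.11  ]
63 [ 0.164 -1.79   2.529] [0.447 0.041] [0.5593 0.1491 0.1153]
67 [ 0.191 -2.075  2.72 ] [0.497 0.046] [0.56   0.142  0.1201]
71 [ 0.218 -2.372  2.89 ] [0.546 0.05 ] [0.5607 0.1345 0.1243]
75 [ 0.246 -2.68   3.037] [0.596 0.055] [0.5614 0.1268 0.128 ]
79 [ 0.275 -2.996  3.16 ] [0.646 0.059] [0.5621 0.1189 0.1311]
83 [ 0.305 -3.319  3.26 ] [0.695 0.064] [0.5628 0.1108 0.1336]
87 [ 0.335 -3.648  3.335] [0.745 0.068] [0.5636 0.1026 0.1355]
91 [ 0.367 -3.996  3.375] [0.782 0.072] [0.5644 0.0939 0.1365]
95 [ 0.404 -4.392  3.354] [0.782 0.072] [0.5653 0.084  0.136 ]
99 [ 0.44  -4.786  3.306] [0.782 0.072] [0.5662 0.0742 0.1347]
103 [ 0.476 -5.175  3.23 ] [0.782 0.072] [0.5671 0.0645 0.1328]
```

Call:
apply_moves(moves=[0, 0, 1.6, 0, 0, 0, 0, 0, 3.2, 0, 0, 0, 0, 0, 4.5, 0, 0, 0, 0.3, 1.5, 4.5, -0.1, -0.01, 0, 0.6, 3, 4.5, -0.2, -0.018, 0, 0.9, 4.5, 4.5, -0.3, -0.027, 0, 1.2, 6, 4.5, -0.4, -0.037, 0, 1.5, 7.5, 4.5, -0.5, -0.046, 0, 1.68, 9, 4.5, -0.6, -0.055, 0, 1.68, 10.3, 4.2, -0.7, -0.064, 0, 1.68, 10.95, 3.2, -0.782, -0.072, 0, 1.68, 10.95, 1.8, -0.782, -0.072, 0, 1.68, 10.95, 0.3, -0.782, -0.072, 0, 1.68, 10.95, -1, -0.782, -0.072, 0, 1.68, 10.95, -1.77, -0.782, -0.072, 0, 1.68, 10.95, -1.77, -0.782, -0.072, 0, 1.68, 10.95, -1.77, -0.782, -0.072, 0], claw=0)

```text
clock: 18.28
tcp_pos: [0.5524, 0.2812, 0.103]
orientation: [0.016, -0.044, 0.922, -0.383]
wrist_force: [-0.8, 0.3, 1.6]
finger_gap: 0.0001
grip_force: 0.0
```

Run:
```python
from k import *
s=status.get_state();print(s['tcp_pos'],s['orientation'].round(3),s['joint_pos'].round(2),s['wrist_force'].round(1))
r=cam('scene');x=r['image'][90:270,200:380];A,f=tcp(27,25)
print(proj(r,[s['tcp_pos'],A]).round())
cv2.imwrite('pics/c8.png',cv2.resize(x,(600,600),interpolation=2))
```

```text
[0.5524375  0.28116847 0.10300821] [ 0.016 -0.044  0.922 -0.383] [ 0.66  0.88  0.49  1.67 -0.64  0.73] [-0.8  0.3  1.6]
[[320. 147.]
 [303. 173.]]
```

View pics/c8.png

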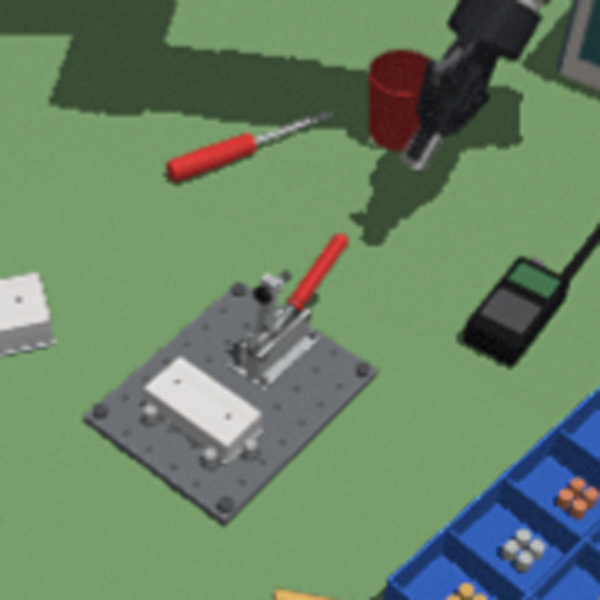

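The shut fingertips show at crop (412,163), where I expected the TCP at (400,190), so they sit about 25 mm behind it. I'll make contact 40 mm behind the TCP instead. The handle end is at (342,242). Going under and behind it.

Call:
apply_moves(moves=[0.02, -1, -1, 0, 0, 0, 0.05, -2, -2, 0, 0, 0, 0.07, -2.7, -2.7, 0, 0, 0, 0.07, -3.02, -2.97, 0, 0, 0, 0.07, -3.02, -2.97, 0, 0, 0, 0.07, -3.02, -2.97, 0, 0, 0])

```text
clock: 18.83
tcp_pos: [0.5559, 0.2063, 0.0326]
orientation: [0.018, -0.042, 0.923, -0.382]
wrist_force: [1.4, -0.8, 0.7]
finger_gap: -0.0003
grip_force: 0.0
```

Call:
apply_moves(moves=[0.02, -0.2, 0.2, 0, 0, 0, 0.03, -0.4, 0.4, 0, 0, 0, 0.04, -0.5, 0.5, 0, 0, 0, 0.04, -0.5, 0.5, 0, 0, 0])

```text
clock: 19.17
tcp_pos: [0.5566, 0.1939, 0.0448]
orientation: [0.018, -0.043, 0.923, -0.382]
wrist_force: [0.5, 0.6, 0.3]
finger_gap: 0.0
grip_force: 0.0
```

Call:
apply_moves(moves=[0.005, -0.05, 0.05, 0, 0, 0, 0.01, -0.1, 0.1, 0, 0, 0, 0.01, -0.1, 0.1, 0, 0, 0])

```text
clock: 19.42
tcp_pos: [0.5559, 0.191, 0.0456]
orientation: [0.017, -0.044, 0.923, -0.382]
wrist_force: [0.6, 0.9, 0.5]
finger_gap: 0.0003
grip_force: 0.0
```

Run:
```python
from k import *
p=status.get_state()['tcp_pos'];print(p)
b,f0=tcp(27,d=40)
for th in range(27,112,4):
    q,f=tcp(th,d=40);print(th,((q-p)/.025).round(2),((f0-f)*jy).round(3))
```

```text
[0.55593384 0.19102138 0.04560952]
27 [-0.01 -0.11  0.03] [0. 0.]
31 [ 0.   -0.22  0.36] [0.05  0.005]
35 [ 0.01 -0.34  0.68] [0.099 0.009]
39 [ 0.03 -0.49  0.98] [0.149 0.014]
43 [ 0.04 -0.66  1.27] [0.199 0.018]
47 [ 0.06 -0.85  1.55] [0.248 0.023]
51 [ 0.08 -1.06  1.81] [0.298 0.027]
55 [ 0.1  -1.28  2.05] [0.348 0.032]
59 [ 0.12 -1.53  2.28] [0.397 0.037]
63 [ 0.15 -1.78  2.49] [0.447 0.041]
67 [ 0.17 -2.05  2.67] [0.497 0.046]
71 [ 0.2  -2.33  2.84] [0.546 0.05 ]
75 [ 0.22 -2.63  2.98] [0.596 0.055]
79 [ 0.25 -2.93  3.1 ] [0.646 0.059]
83 [ 0.28 -3.23  3.2 ] [0.695 0.064]
87 [ 0.31 -3.55  3.28] [0.745 0.068]
91 [ 0.34 -3.88  3.31] [0.782 0.072]
95 [ 0.38 -4.28  3.29] [0.782 0.072]
99 [ 0.41 -4.67  3.25] [0.782 0.072]
103 [ 0.45 -5.06  3.17] [0.782 0.072]
107 [ 0.48 -5.45  3.07] [0.782 0.072]
111 [ 0.52 -5.82  2.94] [0.782 0.072]
```

Call:
apply_moves(moves=[-0.01, -0.11, 0.03, 0, 0, 0, 0, -0.16, 0.2, 0.025, 0.002, 0, 0, -0.22, 0.36, 0.05, 0.005, 0, 0.01, -0.28, 0.52, 0.075, 0.007, 0, 0.01, -0.34, 0.68, 0.099, 0.009, 0, 0.02, -0.41, 0.83, 0.124, 0.011, 0, 0.03, -0.49, 0.98, 0.149, 0.014, 0, 0.03, -0.49, 0.98, 0.149, 0.014, 0])

```text
clock: 20.08
tcp_pos: [0.558, 0.1778, 0.0727]
orientation: [0.016, -0.043, 0.949, -0.311]
wrist_force: [0.7, 1.0, 0.3]
finger_gap: -0.0
grip_force: 0.0
```

Run:
```python
from k import *
s=status.get_state();print(s['tcp_pos'],s['wrist_force'],tcp(39,d=40)[0])
t=cam('top')['image'];h=cv2.cvtColor(t,cv2.COLOR_BGR2HSV);m=(((h[...,0]<10)|(h[...,0]>170))&(h[...,1]>140)).astype(np.uint8);m[:,:190]=0;m[:,260:]=0;m[:170]=0;m[220:]=0
print(m.sum(),np.argwhere(m).min(0),np.argwhere(m).max(0))
```

```text
[0.5579563  0.17784003 0.07270382] [0.72376576 0.98677794 0.33125927] [0.55660738 0.17872642 0.07009622]
103 [194 203] [198 227]
```

Call:
apply_moves(moves=[0.01, -0.17, 0.29, 0.05, 0.004, 0, 0.03, -0.36, 0.57, 0.099, 0.009, 0, 0.05, -0.57, 0.83, 0.149, 0.013, 0, 0.07, -0.79, 1.07, 0.199, 0.018, 0, 0.09, -1.04, 1.3, 0.248, 0.023, 0, 0.12, -1.29, 1.51, 0.298, 0.027, 0, 0.12, -1.29, 1.51, 0.298, 0.027, 0])

```text
clock: 20.72
tcp_pos: [0.5609, 0.1445, 0.11]
orientation: [0.009, -0.045, 0.985, -0.167]
wrist_force: [-0.4, -0.4, 0.4]
finger_gap: -0.0
grip_force: 0.0
```

Run:
```python
from k import *
s=status.get_state();print(s['tcp_pos'],s['wrist_force'],tcp(63,d=40)[0])
r=cam('scene')
cv2.imwrite('pics/c9.png',cv2.resize(r['image'][90:270,200:380],(540,540),interpolation=2))
```

```text
[0.56086689 0.14453304 0.10998133] [-0.38752213 -0.40773293  0.41621682] [0.55957262 0.14645596 0.10777092]
```

View pics/c9.png

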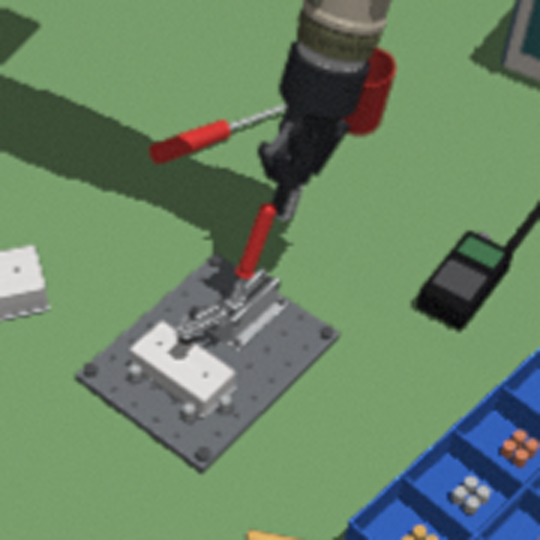

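The push works: the handle end is at (270,210), the finger is behind it, and the clamp arm is coming down over the box. I've now gone past the picture limit (12 viewed), so from here I'll go by force and position only, in smaller steps.

Call:
apply_moves(moves=[0.02, -0.27, 0.18, 0.05, 0.004, 0, 0.05, -0.55, 0.35, 0.1, 0.009, 0, 0.07, -0.85, 0.49, 0.149, 0.014, 0, 0.07, -0.85, 0.49, 0.149, 0.014, 0])

```text
clock: 21.1
tcp_pos: [0.5619, 0.1238, 0.1204]
orientation: [0.004, -0.046, 0.995, -0.093]
wrist_force: [0.2, -0.6, 0.1]
finger_gap: 0.0002
grip_force: 0.0
```

Call:
apply_moves(moves=[0.015, -0.15, 0.06, 0.025, 0.002, 0, 0.03, -0.3, 0.12, 0.05, 0.004, 0, 0.03, -0.3, 0.12, 0.05, 0.004, 0])

```text
clock: 21.35
tcp_pos: [0.5621, 0.1173, 0.1226]
orientation: [0.003, -0.047, 0.997, -0.068]
wrist_force: [0.5, -0.4, 1.2]
finger_gap: 0.0
grip_force: 0.0
```

Call:
apply_moves(moves=[0.015, -0.15, 0.05, 0.025, 0.002, 0, 0.03, -0.3, 0.1, 0.05, 0.004, 0, 0.03, -0.3, 0.1, 0.05, 0.004, 0])

```text
clock: 21.6
tcp_pos: [0.5629, 0.1097, 0.1254]
orientation: [0.002, -0.047, 0.998, -0.042]
wrist_force: [-0.5, 1.0, -0.6]
finger_gap: -0.0002
grip_force: 0.3
```

Call:
apply_moves(moves=[0.015, -0.16, 0.04, 0.025, 0.002, 0, 0.03, -0.32, 0.08, 0.05, 0.004, 0, 0.03, -0.32, 0.08, 0.05, 0.004, 0])

```text
clock: 21.85
tcp_pos: [0.5638, 0.1035, 0.1278]
orientation: [0.002, -0.047, 0.999, -0.016]
wrist_force: [-2.0, 6.0, 2.3]
finger_gap: 0.0001
grip_force: 3.2
```

Call:
apply_moves(moves=[0.015, -0.16, 0.02, 0.02, 0.002, 0, 0.03, -0.33, 0.03, 0.037, 0.003, 0, 0.03, -0.33, 0.03, 0.037, 0.003, 0])

```text
clock: 22.1
tcp_pos: [0.5649, 0.0961, 0.1294]
orientation: [0.002, -0.047, 0.999, 0.003]
wrist_force: [-1.1, 7.8, 7.2]
finger_gap: 0.0001
grip_force: 4.2
```

Call:
apply_moves(moves=[0.01, -0.1, 0, 0, 0, 0, 0.02, -0.2, 0, 0, 0, 0, 0.02, -0.2, 0, 0, 0, 0])

```text
clock: 22.35
tcp_pos: [0.5655, 0.0912, 0.1295]
orientation: [0.002, -0.048, 0.999, 0.002]
wrist_force: [-1.8, 6.9, 7.3]
finger_gap: -0.0001
grip_force: 3.8
```

Call:
apply_moves(moves=[0.01, -0.06, 0.03, 0, 0, 0, 0.015, -0.12, 0.04, 0, 0, 0, 0.015, -0.12, 0.04, 0, 0, 0])

```text
clock: 22.6
tcp_pos: [0.5656, 0.0878, 0.1299]
orientation: [0.002, -0.048, 0.999, 0.002]
wrist_force: [-0.4, 5.8, 5.2]
finger_gap: -0.0001
grip_force: 2.9
```

Call:
apply_moves(moves=[0.01, -0.06, 0.02, 0, 0, 0, 0.015, -0.12, 0.04, 0, 0, 0, 0.015, -0.12, 0.04, 0, 0, 0])

```text
clock: 22.85
tcp_pos: [0.5657, 0.0836, 0.1303]
orientation: [0.001, -0.047, 0.999, 0.0]
wrist_force: [0.4, 2.8, 1.7]
finger_gap: -0.0004
grip_force: 1.4
```

Call:
apply_moves(moves=[0.005, -0.05, 0, 0, 0, 0, 0.01, -0.1, 0, 0, 0, 0, 0.01, -0.1, 0, 0, 0, 0])

```text
clock: 23.1
tcp_pos: [0.5658, 0.0798, 0.1299]
orientation: [0.001, -0.047, 0.999, -0.0]
wrist_force: [0.3, 0.7, -0.1]
finger_gap: 0.0
grip_force: 0.0
```

Call:
apply_moves(moves=[0.005, -0.05, 0, 0, 0, 0, 0.01, -0.1, 0, 0, 0, 0, 0.01, -0.1, 0, 0, 0, 0])

```text
clock: 23.35
tcp_pos: [0.5661, 0.0775, 0.1299]
orientation: [0.001, -0.047, 0.999, 0.0]
wrist_force: [0.1, 0.5, 0.3]
finger_gap: 0.0004
grip_force: 0.0
```

The force has fallen to zero, so it has probably snapped over. Feeling for the stop.

Call:
apply_moves(moves=[0.005, -0.04, 0, 0, 0, 0, 0.007, -0.08, 0, 0, 0, 0, 0.007, -0.08, 0, 0, 0, 0])

```text
clock: 23.6
tcp_pos: [0.5662, 0.0763, 0.13]
orientation: [0.001, -0.047, 0.999, 0.001]
wrist_force: [-0.2, 2.1, -0.8]
finger_gap: -0.0002
grip_force: 0.8
```

Call:
apply_moves(moves=[0.003, -0.03, 0, 0, 0, 0, 0.005, -0.06, 0, 0, 0, 0, 0.005, -0.06, 0, 0, 0, 0])

```text
clock: 23.85
tcp_pos: [0.5662, 0.0757, 0.13]
orientation: [0.001, -0.047, 0.999, 0.002]
wrist_force: [-0.4, 6.0, -1.4]
finger_gap: -0.0003
grip_force: 2.5
```

Call:
apply_moves(moves=[0.003, -0.03, 0, 0, 0, 0, 0.004, -0.04, 0, 0, 0, 0, 0.004, -0.04, 0, 0, 0, 0])

```text
clock: 24.1
tcp_pos: [0.5662, 0.0754, 0.13]
orientation: [0.001, -0.048, 0.999, 0.002]
wrist_force: [-0.5, 7.9, -1.0]
finger_gap: -0.0001
grip_force: 3.5
```

Call:
apply_moves(moves=[-0.02, 0.3, 0, 0, 0, 0, -0.05, 0.8, 0, 0, 0, 0, -0.1, 2, 0.5, 0, 0, 0, -0.1, 3, 1.5, 0, 0, 0, -0.1, 4, 3, 0, 0, 0, -0.1, 4, 4, 0, 0, 0, -0.1, 4, 4, 0, 0, 0, -0.1, 4, 4, 0, 0, 0])

```text
clock: 24.77
tcp_pos: [0.5654, 0.1747, 0.2324]
orientation: [0.003, -0.048, 0.999, 0.0]
wrist_force: [0.0, -0.6, -1.6]
finger_gap: 0.0002
grip_force: 0.0
```

Run:
```python
from k import *
r=cam('top');h=cv2.cvtColor(r['image'],cv2.COLOR_BGR2HSV)
m=(((h[...,0]<10)|(h[...,0]>170))&(h[...,1]>140)).astype(np.uint8);m[:,:190]=0;m[:,300:]=0;m[:150]=0;m[230:]=0
ys,xs=np.nonzero(m);print(m.sum(),xs.min(),xs.max(),ys.mean())
for x,z in((-24.8+14,168),(-24.8+14,88),(-24.8-10,168)):print(x,z,proj(r,np.r_[J+x/1e3*jx,z/1e3]).round(1))
s=cam('scene');h=cv2.cvtColor(s['image'],cv2.COLOR_BGR2HSV);m=(((h[...,0]<10)|(h[...,0]>170))&(h[...,1]>140)).astype(np.uint8);m[:,:250]=0;m[:,310:]=0;m[:130]=0;m[230:]=0
ys,xs=np.nonzero(m);print('scene red',m.sum(),xs.min(),xs.max(),ys.min(),ys.max(),xs[ys<ys.min()+4].mean())
for th in(85,90,95,100,105,110):
    t=np.radians(th);C=np.array([-24.8-150.6*np.cos(t),25.9+150.6*np.sin(t)])/1e3
    print(th,proj(s,np.r_[J+C[0]*jx,C[1]]).round(1))
```

```text
38 242 251 190.52631578947367
-10.8 168 [[246.8 188.5]]
-10.8 88 [[247.8 192.9]]
-34.8 168 [[238.2 189.4]]
scene red 279 250 277 130 187 270.90625
85 [[279.8 164.6]]
90 [[276.8 167. ]]
95 [[273.7 169.7]]
100 [[270.7 172.8]]
105 [[267.7 176.1]]
110 [[264.7 179.6]]
```

The handle stays past upright (red seen only at top columns 242–251), so it hasn't sprung back. The arm is clear, so I'm handing in.

```bash
python3 -c "
from workcell import job
print(job.hand_in())"
```

```text
the job is handed in; nothing more can be done
None
```

The box measured home against all three pins (within about 0.4 mm), after a press of about 9 N on the pair. The handle went past its dead centre onto the stop and the job is handed in; the hand-in returned no verdict, the final spindle force wasn't measured, and I viewed 12 pictures, 2 over the limit of 10.

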